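# Draw a jammed key out of its slot with a hooked pick

### The job

A steel key with a small upstanding puller block is jammed deep in the narrow slot of the key block. Take the hooked pick from its stand, reach its hook in over the puller block, set it down gently behind it by feel, and draw the key out until it lies wholly on the open front ledge, without forcing the pick against the key block or the key and without touching the key with the fingers. Then hang the pick back in its stand.

Things in the scene. Friction and masses are not known exactly. Their poses are not given: they have to be found in the camera images.
- key_block: Dark steel key block, fixed to the desk. Origin: 6 mm below the middle of the lower edge of the slot's mouth, 0 to 8 mm above the desk (the base plate's thickness varies); +x runs into the slot (away from the robot), z up. The block is x = 0 (front face) to 80 mm, 64 mm wide, its top at z = 50 mm. In front lies the flat open ledge on the same base plate: top at z = 6 mm, x = -80 to 0 mm, 64 mm wide.
- mouth (a point): Middle of the lower edge of the slot's mouth, in the front face; axes as the block's. The slot is a roofed tunnel, open only here: 10 mm wide, floor to roof 32 mm for the first 45.5 mm, then 11.5 mm, closed 70 mm in. A brass spring pad in its left wall, 49 mm in, clamps the key, and drawing it takes about 1 to 6 N until its tail has passed the pad.
- slot_key: Steel key, loose, 70 g or so, lying in the slot: body 50 x 8.5 x 9 mm. Origin: underside, middle of its length; x along it, as the block's x. A puller block stands up from it, full width, x = -15 to -5 mm, clamped at a height set anew each time and measured nowhere: its top is 4 to 13 mm above the body's top (13 to 22 mm above the slot's floor). At the start the key's front end is 4 to 14 mm inside the mouth.
- hook_pick: Hooked pick, loose, 130 g: upright black square handle, steel hook below. Origin: on the axis, at the collar's underside; z up, x the way the foot points. Handle 16 x 16 mm, z = 4 to 54 mm; collar 24 mm across, z = 0 to 4; shank 5 x 5 mm down to z = -52.5; foot, a 5 x 5 mm bar at z = -52.5 to -47.5, out to x = 46.5. It hangs upright in its stand at the start.
- hook_tip (a point): Middle of the lower end of the pick's turned-down tip, at (44, 0, -55.5) mm in the pick's frame. The tip is 5 x 5 mm (x = 41.5 to 46.5 mm) and stands 3 mm below the foot. Tip and foot are together 8 mm high and pass under the slot's roof over the highest puller block with 2 mm to spare; hooked, the foot rests on the puller block's top and the tip stands behind it.
- pick_stand: Aluminium stand of the pick, fixed to the desk, x = -20 to 64 mm, 40 mm wide. Origin: 66 mm below the pick's seat, 0 to 8 mm above the desk (its base varies); x along its slot, z up. The slot is open at the top, 11 mm wide, x = -11 to 55 mm, 60 mm deep. The pick hangs with shank and foot in the slot, foot towards +x, the collar resting on both walls; it comes out straight up.
- seat (a point): Point on the stand's top where the pick's origin rests when it hangs in the stand; axes as the stand's.
Not all that is in view belongs to the job. There is more than one size of the hook_pick; the one meant has the size given above.

How it is judged (in metres and radians):
On the way, in this order (a step that is already met when the one before it is completed fails the run):
1. the pick is lifted clear of its stand (z of hook_pick in the frame of pick_stand above 0.085 m), for 0.1 s.
2. the pick has drawn the front of the key's puller block out of the mouth, key and pick touching (x of slot_key in the frame of key_block between -0.02 and 0.01 m and contact force between hook_pick and slot_key above 0.2 N), for 0.05 s.
3. the whole key lies out of the slot on the ledge (x of slot_key in the frame of key_block between -0.062 and -0.027 m and y of slot_key in the frame of key_block between -0.022 and 0.022 m and z of slot_key in the frame of key_block between 0.003 and 0.009 m and angle between slot_key's own z axis and vertical below 0.15 rad), for 0.2 s.
At the end, for the whole second after the job is handed in: The key lies flat and at rest on the block's front ledge, its tail at least 2 mm outside the mouth, its middle within 22 mm of the slot's line and at most 62 mm before the mouth; the pick hangs upright in its stand, origin within 6 mm of the seat and tilted less than 0.08 rad, released and at rest (all of step 3 and linear speed of each of slot_key, hook_pick below 0.01 m/s and distance between hook_pick and seat below 0.006 m and angle between hook_pick's own z axis and vertical below 0.08 rad); the robot touches nothing.
It fails at once if the pick is forced against the key block (over 10 N) (contact force between hook_pick and key_block above 10 N).
It fails at once if the pick is forced against the key (over 10 N) (contact force between hook_pick and slot_key above 10 N).
It fails at once if the fingers touch the key (contact force between the fingers and slot_key above 0.3 N).
It also fails if it takes over 72 s, if anything falls off the work surface, if the arm or the gripper's body presses on something with over 40 N, if the wrist force passes 120 N, or if a joint passes its speed limit or range.

### The arm

A 6-joint arm with a two-finger parallel gripper is mounted at the origin on a cart in front of the work surface, level with it; the furniture and walls round the work are solid. World frame = base frame: x ahead of the robot, y to its left, z up, the work surface at z = 0. Lengths are in m, angles in degrees, forces in N, time in s.
With the tool pointing down it reaches from about 0.35 to 0.85 m from the base axis. Payload 8.1 kg.
Tool frame: the origin (TCP) lies at the very end of the fingers, on their centre line; the grasp point (between the pads) lies 19 mm behind it; z points along the fingers, y is the line along which they close (so a half turn about z gives the same grasp; the last joint's range is limited). The gripper opens to 93 mm and grips with 3 to 60 N. Pads are 15 mm wide; open, the fingers measure 128 mm over their backs; the gripper's body (75 mm by 188 mm) begins 65 mm behind the grasp point.
Start: joints at [71.425, 7.471, 85.268, -0, 87.261, -4.893], TCP at [0.142, 0.583, 0.219] pointing down, gripper open.
Joint ranges: [-169.43, 169.43], [-51.17, 129.36], [1.28, 143.12], [-76.62, 256.62], [0, 156.53], [-152.29, 152.29]. Speed limits (degrees/s): [136.94, 136.94, 159.86, 180, 180, 180].

### API

Orientations are given as a 3x3 rotation matrix whose columns are the frame's x, y, z axes.
In Python, from plant import ctrl gives the robot as it stands.
- The arm moves only by the tool arm_command, never from a script. Its argument "targets" is a list that holds one entry, the list of rows, each a list of 7 numbers: the shift along the tool's x, y, z in m, then the turn, a rotation vector about the tool's x, y, z in rad, then the opening, from -1 (shut) to 1 (fully open). A call has 1 to 5 rows; each row shifts and turns the commanded pose from where the row before left it, along the tool's axes as they then stand; what a row does not reach is not made up. A row lasts 1/8 s, in which the tool goes at most 62.5 mm and 10.7 degrees, less where a joint would pass 70% of its speed; a pose out of reach is approached as far as the arm can. A call with a gripper value outside its range is refused whole. The fingers move at their own pace and stop on an object; the grip force is fixed at half the most. Time passes only in rows, so rows that do not move let the fingers close. It gives the time, the measured TCP pose, the force, the opening and the grip force at its end, in the units of the state.
- ctrl.get_state(): the state, without advancing time (a new reading comes with each control period).
- ctrl.snapshot(name): name is "scene" or "top" or "wrist"; returns a dict with "image" (480x640x3 uint8, red, green, blue), "fx", "fy", "cx", "cy" (pixels), "R" (3x3) and "t" (3): a world point X has camera coordinates R X + t; the wrist camera has in their place "T_tool_cam" (4x4, takes a point from camera to tool coordinates, whose origin is the TCP and whose axes are the flange's). Camera axes: x right, y down, z forward; pixel columns grow to the right and rows downward; lengths in m; the calibration is good to about 2 mm. A picture is of the moment at which its call begins: read the wrist's pose just before it. There is no depth.
- ctrl.sign_off(): hands the job in; it is judged then, once.
Trained networks look in a picture, given as the dict that the camera call returned (one of the last four; its "shot" number tells which), for a name from the list of things; names that differ only in an ending like _2 or _b are one class to them, and where a whole thing is asked for, a point or a joint stands for the part that bears it (a point fixed in the world has none). Each returns a list of dicts, best first, with "score" (0 to 1); they miss things now and then, are a little off and sometimes report something else, mostly with a low value. They report only what shows in the picture. A call takes as long as a camera call. They do not tell look-alikes from the thing itself.
- ctrl.boxes_of(picture, label): "location" ([x, y, z] in m, in world coordinates, good to about 4 mm: the middle of the surface that is visible of it).
The state is a dict: "t": time; "joint_pos": joint angles; "dq": joint speeds; "effort": joint torques, N m; "tcp_pos": TCP position; "ee_rot": TCP orientation; "force": force on the tool from outside, world axes, zero at the start; "moment": the same for the moment, N m; "width": finger opening in m; "gripper_force": force on a finger pad.
Only numpy, scipy, OpenCV 4.12 (cv2) and the standard library are available. Lean on these libraries where they do the work, as an engineer would, in place of code of your own. Each camera call takes 0.05 s, during which the arm holds its last target. There are 200 camera calls.

## Working session

There is one attempt and no reset: what is moved stays moved. The work goes in short steps, Python scripts to look and compute and a tool call to move; the robot and the scene stay as the last step left them, time stands still between calls to the robot, and variables do not carry over. Pictures are saved under pics/ and viewed, at most 13 in all, crops included, and the job is handed in when it is done.

Besides the shell and the picture viewer there is one more tool, called after "Emit:" as a command line: name --argument value ..., lists and objects as JSON in quotes. arm_command: Moves the arm, as the interface text tells. Its arguments: {"type":"object","properties":{"targets":{"type":"array"}},"required":["targets"]}

```bash
mkdir -p pics; ls; python3 - <<'E'
from plant import ctrl
import cv2,numpy as np
s=ctrl.get_state(); print(s['t'],s['tcp_pos'],np.round(s['ee_rot'],3).tolist(),s['force'],s['width'])
ims=[]
for n in ['scene','top']:
    p=ctrl.snapshot(n); cv2.imwrite(f'pics/{n}0.png',p['image'][:,:,::-1])
    print(n,p['fx'],p['cx'],p['cy'],np.round(p['R'],4).tolist(),np.round(p['t'],4).tolist())
    for l in ['key_block','hook_pick','pick_stand','slot_key','mouth','seat','hook_tip']:
        try: print(l,[(np.round(b['location'],4).tolist(),round(b['score'],2)) for b in ctrl.boxes_of(p,l)])
        except Exception as e: print(l,e)
E
```

```text
pics
0.0 [0.14171345 0.58245905 0.21761129] [[-0.972, 0.237, -0.001], [0.237, 0.972, -0.002], [0.0, -0.002, -1.0]] [-0.36306556  0.60215788  0.46645511] 0.0931297828151566
scene 442.46439080499937 317.8727660992096 240.7946586948263 [[-0.7577, -0.6525, -0.0107], [-0.3518, 0.4222, -0.8354], [0.5496, -0.6293, -0.5495]] [0.4307, 0.2668, 0.6028]
key_block []
hook_pick [([0.4659, 0.1518, 0.0997], 0.95), ([0.6619, -0.0728, 0.0099], 0.42)]
pick_stand [([0.488, 0.1612, 0.0517], 0.66)]
slot_key []
mouth [([0.609, -0.1735, 0.0252], 0.76)]
seat [([0.4869, 0.1579, 0.0515], 0.89)]
hook_tip [([0.4687, 0.1474, 0.1054], 0.78), ([0.6601, -0.0706, 0.0102], 0.48)]
top 539.310657848055 312.91106976218487 236.41790091014676 [[-0.0277, -0.9995, -0.0143], [-0.9902, 0.0294, -0.1368], [0.1372, 0.0104, -0.9905]] [0.0327, 0.5447, 0.8305]
key_block [([0.6047, -0.1887, 0.0338], 0.58), ([0.5031, 0.1399, 0.0692], 0.42)]
hook_pick [([0.4735, 0.1396, 0.1226], 0.81)]
pick_stand [([0.5009, 0.1412, 0.0737], 0.85)]
slot_key []
mouth [([0.6016, -0.1892, 0.032], 0.77)]
seat [([0.5049, 0.1414, 0.07], 0.71)]
hook_tip [([0.4753, 0.1374, 0.1197], 0.74), ([0.6651, -0.0758, 0.0098], 0.7)]
```

View pics/scene0.png

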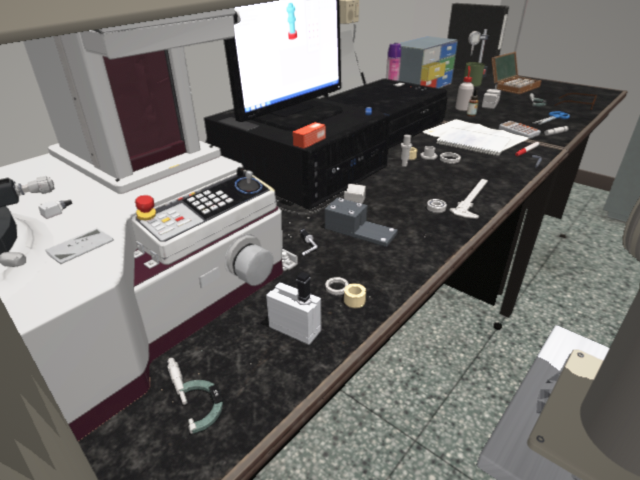

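View pics/top0.png

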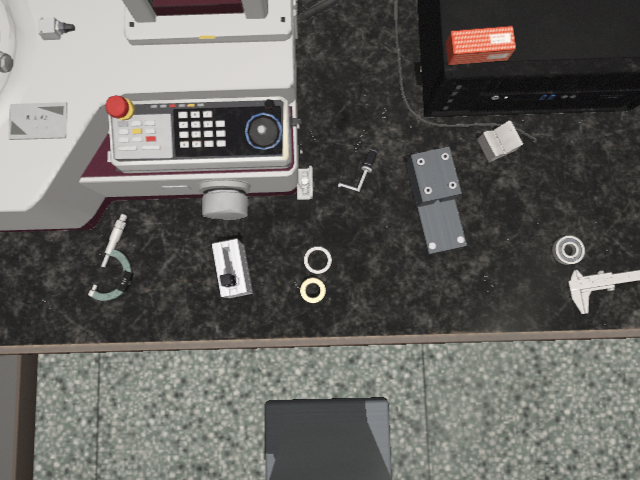

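The scene shows the pick hanging in its stand (scene px 300,305; top px 230,268), with the handle at the end nearer the robot. The key block is at top px (440,200), its ledge towards the robot. A smaller decoy pick lies at (362,170).

```bash
cat > h.py <<'E'
from plant import ctrl
import cv2,numpy as np
def snap(n,save=None):
    s=ctrl.get_state(); p=ctrl.snapshot(n)
    if n=='wrist':
        T=np.array(p['T_tool_cam']); Rw=np.array(s['ee_rot'])@T[:3,:3]; c=np.array(s['ee_rot'])@T[:3,3]+s['tcp_pos']
        p['R']=Rw.T; p['t']=-Rw.T@c
    if save: cv2.imwrite(f'pics/{save}.png',p['image'][:,:,::-1]); np.savez(f'pics/{save}.npz',**{k:np.array(p[k]) for k in ['R','t','fx','fy','cx','cy']})
    return p
def bp(p,uv,z):
    R=np.array(p['R']);t=np.array(p['t']);c=-R.T@t
    d=R.T@np.array([(uv[0]-p['cx'])/p['fx'],(uv[1]-p['cy'])/p['fy'],1.])
    return c+d*(z-c[2])/d[2]
def proj(p,X):
    q=np.array(p['R'])@np.array(X)+np.array(p['t']); return np.array([p['fx']*q[0]/q[2]+p['cx'],p['fy']*q[1]/q[2]+p['cy']])
E
python3 - <<'E'
from h import *
p=snap('top')
for uv in [(411,154),(452,148),(461,196),(418,202)]: print(uv,bp(p,uv,.054).round(4))
for uv in [(418,202),(461,196),(467,246),(428,253)]: print(uv,bp(p,uv,.010).round(4))
print('stand')
for uv in [(213,243),(239,239),(250,291),(221,297)]: print(uv,bp(p,uv,.070).round(4))
print(bp(p,(228,281),.124))
w=snap('wrist'); print(w['T_tool_cam'],w['fx'])
E
```

```text
(411, 154) [ 0.6723 -0.1446  0.054 ]
(452, 148) [ 0.6801 -0.2109  0.054 ]
(461, 196) [ 0.601  -0.2202  0.054 ]
(418, 202) [ 0.5934 -0.1515  0.054 ]
(418, 202) [ 0.6021 -0.1599  0.01  ]
(461, 196) [ 0.6101 -0.2321  0.01  ]
(467, 246) [ 0.5257 -0.2365  0.01  ]
(428, 253) [ 0.516  -0.1717  0.01  ]
stand
(213, 243) [0.5352 0.1719 0.07  ]
(239, 239) [0.5403 0.1315 0.07  ]
(250, 291) [0.4595 0.1153 0.07  ]
(221, 297) [0.4516 0.1598 0.07  ]
[0.4725066  0.13976404 0.124     ]
[[ 3.84470162e-04 -9.61628520e-01 -2.74354590e-01  7.67412195e-02]
 [ 9.99999579e-01  5.98375199e-04 -6.95977630e-04  4.79760125e-04]
 [ 8.33438921e-04 -2.74354207e-01  9.61628345e-01 -1.66955585e-01]
 [ 0.00000000e+00  0.00000000e+00  0.00000000e+00  1.00000000e+00]] 346.40378896447675
```

```bash
cat >> h.py <<'E'
from scipy.spatial.transform import Rotation as Ro
def Rt(yaw,tilt=0):  # yaw = heading (deg) of tool y; tilt about tool y
    a=np.radians(yaw); y=np.array([np.cos(a),np.sin(a),0]); z=np.array([0,0,-1.]); x=np.cross(y,z)
    return np.c_[x,y,z]@Ro.from_rotvec([0,np.radians(tilt),0]).as_matrix()
def go(P,R=None):
    s=ctrl.get_state(); E=np.array(s['ee_rot']); d=E.T@(np.array(P)-s['tcp_pos'])
    print('t',round(s['t'],2),'tcp',s['tcp_pos'].round(4),'shift(tool)',d.round(4),'len',np.linalg.norm(d).round(3))
    if R is not None: v=Ro.from_matrix(E.T@R).as_rotvec(); print('turn',v.round(4),'deg',np.degrees(np.linalg.norm(v)).round(1))
E
python3 - <<'E'
from h import *
go([.525,-.19,.12],Rt(96,-35)); go([.525,-.19,.12],Rt(96))
E
```

```text
t 0.9 tcp [0.1419 0.583  0.2186] shift(tool) [-0.5551 -0.6604  0.0986] len 0.868
turn [-0.105  -0.6048 -0.3328] deg 40.0
t 0.9 tcp [0.1419 0.583  0.2186] shift(tool) [-0.5551 -0.6604  0.0986] len 0.868
turn [-0.     -0.     -0.3436] deg 19.7
```

Emit:
arm_command --targets '[[[-0.037,-0.044,0.0066,0,0,0,1],[-0.037,-0.044,0.0066,0,0,0,1],[-0.037,-0.044,0.0066,0,0,0,1],[-0.037,-0.044,0.0066,0,0,0,1],[-0.037,-0.044,0.0066,0,0,0,1]]]'

```text
t: 1.52
tcp_pos: [0.2702, 0.3239, 0.1856]
ee_rot: [[-0.972, 0.236, 0.001], [0.236, 0.972, 0.0], [-0.001, 0.001, -1.0]]
force: [0.6, -0.4, -0.1]
width: 0.093
gripper_force: 0.0
```

Emit:
arm_command --targets '[[[-0.037,-0.044,0.0066,0,0,0,1],[-0.037,-0.044,0.0066,0,0,0,1],[-0.037,-0.044,0.0066,0,0,0,1],[-0.037,-0.044,0.0066,0,0,0,1],[-0.037,-0.044,0.0066,0,0,0,1]]]'

```text
t: 2.15
tcp_pos: [0.3981, 0.0661, 0.153]
ee_rot: [[-0.972, 0.237, 0.002], [0.237, 0.972, 0.0], [-0.002, 0.001, -1.0]]
force: [1.6, 0.3, 0.1]
width: 0.0931
gripper_force: 0.0
```

Emit:
arm_command --targets '[[[-0.037,-0.044,0.0066,0,0,0,1],[-0.037,-0.044,0.0066,0,0,0,1],[-0.037,-0.044,0.0066,0,0,0,1],[-0.037,-0.044,0.0066,0,0,0,1],[-0.037,-0.044,0.0066,0,0,0,1]]]'

```text
t: 2.78
tcp_pos: [0.5258, -0.1916, 0.1196]
ee_rot: [[-0.972, 0.237, 0.001], [0.237, 0.972, -0.0], [-0.001, 0.0, -1.0]]
force: [0.7, 0.1, 1.1]
width: 0.0932
gripper_force: 0.0
```

Emit:
arm_command --targets '[[[0,0,0,-0.021,-0.121,-0.0666,1],[0,0,0,-0.021,-0.121,-0.0666,1],[0,0,0,-0.021,-0.121,-0.0666,1],[0,0,0,-0.021,-0.121,-0.0666,1],[0,0,0,-0.021,-0.121,-0.0666,1]]]'

```text
t: 3.4
tcp_pos: [0.5272, -0.1855, 0.1228]
ee_rot: [[-0.817, -0.094, 0.568], [-0.078, 0.996, 0.053], [-0.571, -0.001, -0.821]]
force: [-0.5, -2.5, -0.8]
width: 0.0927
gripper_force: 0.0
```

```bash
python3 - <<'E'
from h import *
go([.525,-.19,.12],Rt(96,-35))
p=snap('wrist','w1')
for l in ['key_block','slot_key','mouth']: print(l,[(np.round(b['location'],4).tolist(),round(b['score'],2)) for b in ctrl.boxes_of(p,l)])
E
```

```text
t 3.4 tcp [ 0.5272 -0.1855  0.1228] shift(tool) [ 0.0037 -0.0042  0.0008] len 0.006
turn [-0.0071 -0.0033 -0.0082] deg 0.7
key_block [([0.5958, -0.1944, 0.0104], 0.62)]
slot_key [([0.6127, -0.186, 0.0217], 0.56), ([0.5939, -0.1921, 0.0112], 0.17)]
mouth [([0.5944, -0.1923, 0.0125], 0.68)]
```

View pics/w1.png

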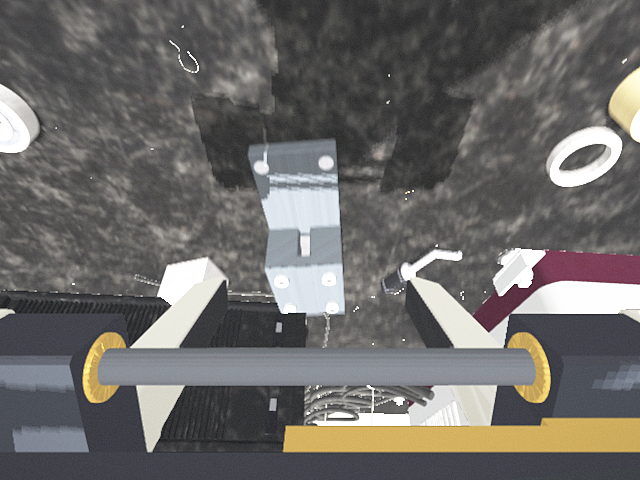

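Wrist view (upside down): block at (305,285), front face at row ~230-265 with the slot at (305,243), ledge above it up to row 140. I'll enlarge it.

```bash
python3 - <<'E'
import cv2
i=cv2.imread('pics/w1.png')[130:320,235:355]; i=cv2.rotate(i,cv2.ROTATE_180)
i=cv2.resize(i[:110*1+10],None,fx=5,fy=5,interpolation=cv2.INTER_CUBIC); print(i.shape); cv2.imwrite('pics/w1c.png',i)
E
```

```text
(600, 600, 3)
```

View pics/w1c.png

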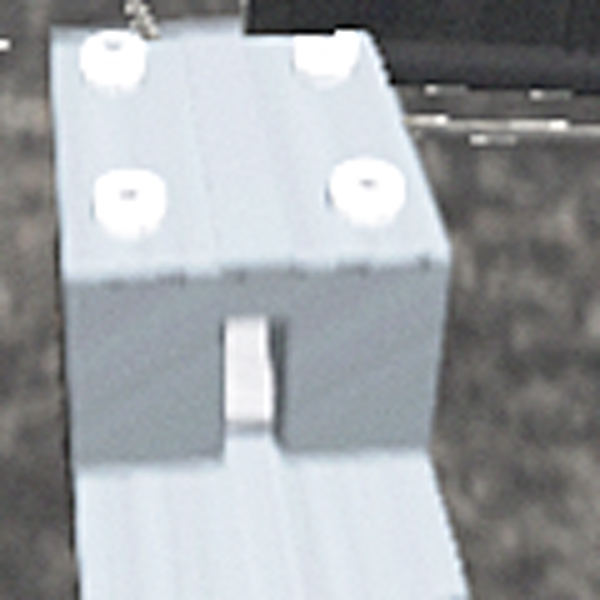

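```bash
cat > fit.py <<'E'
from h import *
from scipy.optimize import least_squares
def cal(f): return {k:v for k,v in np.load(f'pics/{f}.npz').items()}
w=cal('w1')
f=lambda u,v:(354-(u-2)/5.,319-(v-2)/5.)
W=[((0,32,50),f(65,278)),((0,-32,50),f(447,247)),((0,32,6),f(75,465)),((0,-32,6),f(431,450)),((0,5,38),f(222,318)),((0,-5,38),f(288,318)),((0,-5,6),f(288,450)),((0,5,6),f(223,460)),((80,-32,50),f(366,31)),((80,32,50),f(52,30)),((-80,-32,6),(249,147)),((-80,32,6),(336,140))]
T=[((80,32,50),(411,154)),((80,-32,50),(452,148)),((0,-32,50),(461,196)),((-80,-32,6),(467,246)),((-80,32,6),(428,253))]
def tf(q,P): a=q[2]; P=np.array(P)/1000; return np.array([q[0]+np.cos(a)*P[0]-np.sin(a)*P[1],q[1]+np.sin(a)*P[0]+np.cos(a)*P[1],q[3]+P[2]])
if __name__=='__main__':
    t=snap('top')
    for name,sets in [('wrist',[(w,W)]),('top',[(t,T)]),('both',[(w,W),(t,T)])]:
        r=least_squares(lambda q:np.concatenate([proj(c,tf(q,P))-uv for c,S in sets for P,uv in S]+[[(q[3]-.004)*100]]),[.6,-.19,.1,.004],loss='soft_l1',x_scale=[.01,.01,.1,.01])
        print(name,r.x.round(4),np.degrees(r.x[2]).round(2),np.abs(r.fun).max().round(1))
E
python3 fit.py
```

```text
wrist [ 0.6017 -0.1889  0.1781  0.006 ] 10.2 9.8
top [ 0.5994 -0.1917  0.1598 -0.0018] 9.16 1.4
both [ 0.5981 -0.1892  0.1731  0.0085] 9.92 7.7
```

```bash
python3 - <<'E'
from fit import *
S=W
r=least_squares(lambda q:np.concatenate([proj(w,tf(q,P))-uv for P,uv in S]),[.6,-.19,.1,.004],loss='soft_l1',x_scale=[.01,.01,.1,.01])
print(r.x.round(4))
for P,uv in S: print(P,np.round(uv,1),(proj(w,tf(r.x,P))-uv).round(1))
S=W[:8]
r=least_squares(lambda q:np.concatenate([proj(w,tf(q,P))-uv for P,uv in S]),[.6,-.19,.1,.004],loss='soft_l1',x_scale=[.01,.01,.1,.01])
print(r.x.round(4))
for P,uv in W: print(P,np.round(uv,1),(proj(w,tf(r.x,P))-uv).round(1))
E
```

```text
[ 0.6016 -0.1889  0.1781  0.006 ]
(0, 32, 50) [341.4 263.8] [0.8 1.9]
(0, -32, 50) [265. 270.] [-1.2 -0.6]
(0, 32, 6) [339.4 226.4] [ 0.6 -1.5]
(0, -32, 6) [268.2 229.4] [ 0.4 -0.6]
(0, 5, 38) [310.  255.8] [-0.9 -0.4]
(0, -5, 38) [296.8 255.8] [0.3 0.2]
(0, -5, 6) [296.8 229.4] [ 1.6 -2.2]
(0, 5, 6) [309.8 227.4] [-0.2 -0.8]
(80, -32, 50) [281.2 313.2] [-1.3  1.7]
(80, 32, 50) [344.  313.4] [ 0.3 -0.9]
(-80, -32, 6) [249 147] [-1.5  8.8]
(-80, 32, 6) [336 140] [0.5 9.7]
[ 0.6067 -0.1888  0.1877  0.0026]
(0, 32, 50) [341.4 263.8] [-0.1  1.8]
(0, -32, 50) [265. 270.] [-0.4 -0.4]
(0, 32, 6) [339.4 226.4] [-0.2 -0.8]
(0, -32, 6) [268.2 229.4] [1.  0.4]
(0, 5, 38) [310.  255.8] [-1.1 -0.1]
(0, -5, 38) [296.8 255.8] [0.4 0.5]
(0, -5, 6) [296.8 229.4] [ 1.7 -1.3]
(0, 5, 6) [309.8 227.4] [-0.4  0. ]
(80, -32, 50) [281.2 313.2] [-0.2  1. ]
(80, 32, 50) [344.  313.4] [ 0.3 -1.9]
(-80, -32, 6) [249 147] [-1.2 12. ]
(-80, 32, 6) [336 140] [-1.5 12.4]
```

```bash
python3 - <<'E'
from fit import *
t=snap('top')
def pt(q,P):
    X=tf(q,P)
    if P[0]==-80: X[2]=0
    return X
for name,sets in [('wrist',[(w,W)]),('topnoledge',[(t,T[:3])]),('both',[(w,W),(t,T)])]:
    r=least_squares(lambda q:np.concatenate([proj(c,pt(q,P))-uv for c,S in sets for P,uv in S]+[[(q[3]-.004)*100]]),[.6,-.19,.1,.004],loss='soft_l1',x_scale=[.01,.01,.1,.01])
    print(name,r.x.round(4),np.degrees(r.x[2]).round(2))
    print(r.fun.reshape(-1)[:-1].reshape(-1,2).round(1).tolist())
E
```

```text
wrist [ 0.6025 -0.1889  0.1815  0.0058] 10.4
[[0.6, 2.3], [-1.2, -0.2], [0.4, -1.1], [0.4, -0.1], [-1.0, 0.0], [0.3, 0.6], [1.6, -1.7], [-0.3, -0.4], [-1.0, 1.9], [0.4, -0.8], [0.3, -0.1], [-0.6, 0.6]]
topnoledge [ 0.5962 -0.1875  0.1282  0.0067] 7.35
[[0.9, 0.0], [-0.7, -0.1], [-0.1, 0.1]]
both [ 0.6016 -0.1891  0.18    0.0064] 10.31
[[0.6, 2.3], [-1.5, -0.2], [0.4, -1.2], [0.1, -0.3], [-1.2, -0.1], [0.1, 0.5], [1.4, -1.9], [-0.4, -0.5], [-1.4, 2.0], [0.3, -0.6], [0.1, -1.2], [-0.6, -0.5], [-0.6, -1.8], [-2.7, -3.9], [0.4, -4.2], [-2.6, -1.0], [-1.0, -0.0]]
```

Emit:
arm_command --targets '[[[0,0,-0.005,0,0.152,0,1],[0,0,-0.005,0,0.152,0,1],[0,0,-0.005,0,0.152,0,1],[0,0,-0.005,0,0.152,0,1],[0,0,0,0,0,0,1]]]'

```text
t: 4.32
tcp_pos: [0.5228, -0.1854, 0.1405]
ee_rot: [[-0.995, -0.103, -0.006], [-0.103, 0.995, -0.004], [0.006, -0.003, -1.0]]
force: [0.3, 0.1, -0.9]
width: 0.0931
gripper_force: 0.0
```

Emit:
arm_command --targets '[[[0.0045,0.06,-0.008,0,0,0,1],[0.0045,0.06,-0.008,0,0,0,1],[0.0045,0.06,-0.008,0,0,0,1],[0.0045,0.06,-0.008,0,0,0,1],[0.0045,0.06,-0.008,0,0,0,1]]]'

```text
t: 4.95
tcp_pos: [0.4683, 0.1123, 0.181]
ee_rot: [[-0.995, -0.099, -0.0], [-0.099, 0.995, -0.002], [0.0, -0.001, -1.0]]
force: [0.2, -0.3, -0.1]
width: 0.0929
gripper_force: 0.0
```

Emit:
arm_command --targets '[[[0,0.03,0,0,0,0,1],[0,0,0,0,0,0.1656,1],[0,0,0,0,0,0.1656,1],[0,0,0,0,0,0.1656,1],[0,0,0,0,0,0.1656,1]]]'

```text
t: 5.58
tcp_pos: [0.4659, 0.1405, 0.1804]
ee_rot: [[-0.843, 0.538, -0.001], [0.538, 0.843, -0.001], [0.0, -0.002, -1.0]]
force: [0.6, -0.9, -0.5]
width: 0.093
gripper_force: 0.0
```

Emit:
arm_command --targets '[[[0,0,0,0,0,0.1656,1],[0,0,0,0,0,0.1656,1],[0,0,0,0,0,0.1656,1],[0,0,0,0,0,0.1656,1],[0,0,0,0,0,0.1656,1]]]'

```text
t: 6.2
tcp_pos: [0.4659, 0.1404, 0.1804]
ee_rot: [[-0.174, 0.985, -0.001], [0.985, 0.174, -0.001], [-0.001, -0.001, -1.0]]
force: [0.6, -0.8, -0.7]
width: 0.093
gripper_force: 0.0
```

```bash
python3 - <<'E'
from h import *
go([.4735,.1405,.16],Rt(10))
p=snap('wrist','w2')
for l in ['hook_pick','pick_stand','seat']: print(l,[(np.round(b['location'],4).tolist(),round(b['score'],2)) for b in ctrl.boxes_of(p,l)])
E
```

```text
t 6.2 tcp [0.4659 0.1404 0.1804] shift(tool) [-0.0012  0.0075  0.0204] len 0.022
turn [-0.0014  0.0012 -0.    ] deg 0.1
hook_pick [([0.6409, -0.0654, 0.009], 0.88), ([0.4684, 0.1485, 0.1236], 0.65)]
pick_stand [([0.5088, 0.1578, 0.071], 0.91)]
seat [([0.5018, 0.1546, 0.0727], 0.94)]
```

View pics/w2.png

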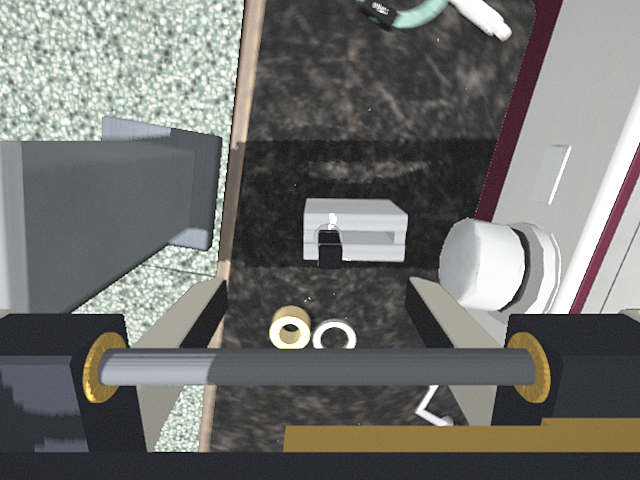

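```bash
python3 - <<'E'
import cv2
i=cv2.imread('pics/w2.png')[190:275,295:415]
cv2.imwrite('pics/w2c.png',cv2.resize(i,None,fx=6,fy=6,interpolation=cv2.INTER_CUBIC))
E
```

```text
(no output)
```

View pics/w2c.png

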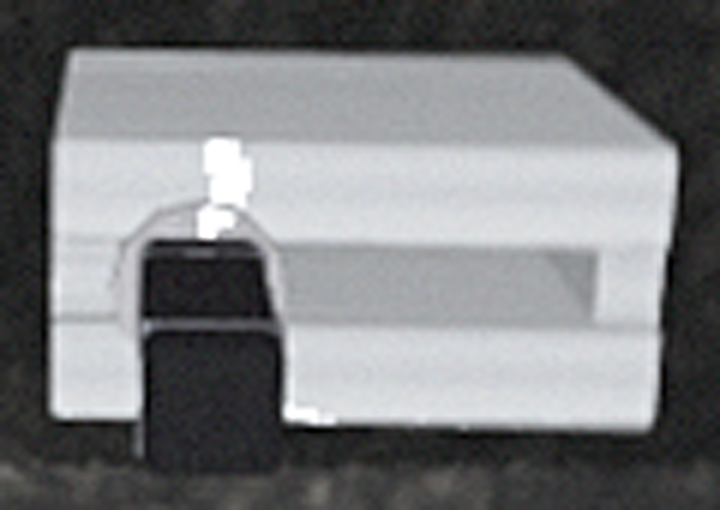

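```bash
python3 - <<'E'
from h import *
w={k:v for k,v in np.load('pics/w2.npz').items()}
for zt in [.066,.070,.074]:
    C=[bp(w,u,zt) for u in [(303.7,213.8),(407.7,214.7),(404.2,261.7),(303.7,259.7)]]
    L=lambda a,b:np.linalg.norm(C[a]-C[b]).round(4)
    d=C[1]-C[0]+C[2]-C[3]; yaw=np.degrees(np.arctan2(d[1],d[0])); c=sum(C)/4
    s=c-.022*d/np.linalg.norm(d)
    h=bp(w,(330.3,256.3),zt+.054)
    print(zt,L(0,1),L(3,2),L(0,3),L(1,2),'yaw',yaw.round(1),'seat',s.round(4),'handle',h.round(4),[c.round(4).tolist() for c in C])
E
```

```text
0.066 0.086 0.0864 0.0401 0.0412 yaw 9.2 seat [0.4761 0.1406 0.066 ] handle [0.4751 0.1421 0.12  ] [[0.452, 0.1571, 0.066], [0.5368, 0.1713, 0.066], [0.544, 0.1308, 0.066], [0.4586, 0.1175, 0.066]]
0.07 0.0848 0.0852 0.0396 0.0406 yaw 9.2 seat [0.4755 0.1417 0.07  ] handle [0.4747 0.1434 0.124 ] [[0.452, 0.1579, 0.07], [0.5356, 0.172, 0.07], [0.5427, 0.132, 0.07], [0.4585, 0.1189, 0.07]]
0.074 0.0836 0.084 0.039 0.04 yaw 9.2 seat [0.4748 0.1427 0.074 ] handle [0.4743 0.1447 0.128 ] [[0.452, 0.1588, 0.074], [0.5344, 0.1726, 0.074], [0.5414, 0.1332, 0.074], [0.4584, 0.1203, 0.074]]
```

Emit:
arm_command --targets '[[[0,0.0087,0.02,0,0,0.012,1],[0,0,0.03,0,0,0,1],[0,0,0.03,0,0,0,1],[0,0,0.018,0,0,0,1],[0,0,0,0,0,0,1]]]'

```text
t: 7.02
tcp_pos: [0.4728, 0.1415, 0.0809]
ee_rot: [[-0.167, 0.986, -0.007], [0.986, 0.167, -0.003], [-0.002, -0.007, -1.0]]
force: [-0.1, -0.1, 0.3]
width: 0.0928
gripper_force: 0.0
```

Emit:
arm_command --targets '[[[0,0,0,0,0,0,-1],[0,0,0,0,0,0,-1],[0,0,0,0,0,0,-1],[0,0,0,0,0,0,-1],[0,0,0,0,0,0,-1]]]'

```text
t: 7.65
tcp_pos: [0.474, 0.1417, 0.0823]
ee_rot: [[-0.165, 0.986, -0.004], [0.986, 0.165, -0.003], [-0.002, -0.004, -1.0]]
force: [-0.0, -0.1, -0.6]
width: 0.0478
gripper_force: 0.0
```

Emit:
arm_command --targets '[[[0,0,0,0,0,0,-1],[0,0,0,0,0,0,-1],[0,0,0,0,0,0,-1]]]'

```text
t: 8.02
tcp_pos: [0.4739, 0.1417, 0.0821]
ee_rot: [[-0.165, 0.986, -0.004], [0.986, 0.165, -0.003], [-0.002, -0.005, -1.0]]
force: [1.5, -0.4, 0.5]
width: 0.0175
gripper_force: 0.4
```

Emit:
arm_command --targets '[[[0,0,0,0,0,0,-1],[0,0,0,0,0,0,-1],[0,0,0,0,0,0,-1],[0,0,0,0,0,0,-1]]]'

```text
t: 8.52
tcp_pos: [0.4739, 0.1417, 0.0822]
ee_rot: [[-0.165, 0.986, -0.004], [0.986, 0.165, -0.003], [-0.002, -0.005, -1.0]]
force: [1.2, 0.5, -1.0]
width: 0.0158
gripper_force: 30.0
```

Emit:
arm_command --targets '[[[0,0,-0.005,0,0,0,-1],[0,0,-0.02,0,0,0,-1],[0,0,-0.03,0,0,0,-1],[0,0,-0.03,0,0,0,-1],[0,0,0,0,0,0,-1]]]'

```text
t: 9.15
tcp_pos: [0.4761, 0.1423, 0.1702]
ee_rot: [[-0.165, 0.986, 0.001], [0.986, 0.165, -0.002], [-0.002, 0.001, -1.0]]
force: [-0.9, 0.0, -1.2]
width: 0.0162
gripper_force: 30.0
```

```bash
python3 - <<'E'
from h import *
s=ctrl.get_state(); print(s['force'],s['moment'],s['width'])
go([.5,-.19,.14],Rt(10.2))
p=snap('wrist','w3'); i=cv2.resize(p['image'][60:330,190:450,::-1],None,fx=2,fy=2); cv2.imwrite('pics/w3c.png',i)
E
```

```text
[-8.55627935e-01  3.90195671e-04 -1.19360484e+00] [-0.00354601  0.01969675 -0.01141801] 0.016200665866498567
t 9.15 tcp [0.4761 0.1423 0.1702] shift(tool) [-0.3317 -0.0314  0.0307] len 0.335
turn [ 0.0009  0.0017 -0.0122] deg 0.7
```

View pics/w3c.png

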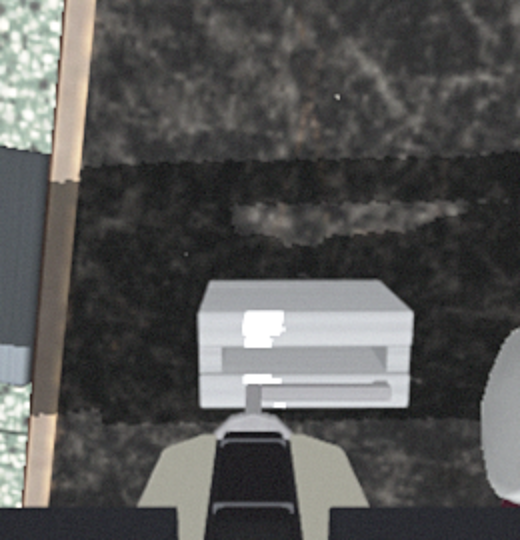

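Emit:
arm_command --targets '[[[-0.05,0.0026,0,0,0,-0.012,-1],[-0.06,0.0026,0,0,0,0,-1],[-0.06,0.0026,0,0,0,0,-1],[-0.06,0.0026,0,0,0,0,-1],[-0.06,0.0026,0,0,0,0,-1]]]'

```text
t: 9.82
tcp_pos: [0.5369, -0.1429, 0.1656]
ee_rot: [[-0.177, 0.984, -0.007], [0.984, 0.177, -0.002], [-0.0, -0.007, -1.0]]
force: [0.9, 1.1, -0.6]
width: 0.0158
gripper_force: 30.0
```

Emit:
arm_command --targets '[[[-0.057,0.003,0,0,0,0,-1],[0,0,0.02,0,0,0,-1],[0,0,0.03,0,0,0,-1],[0,0,0.02,0,0,0,-1],[0,0,0,0,0,0,-1]]]'

```text
t: 10.45
tcp_pos: [0.5483, -0.1953, 0.0945]
ee_rot: [[-0.178, 0.984, -0.009], [0.984, 0.178, -0.0], [0.002, -0.009, -1.0]]
force: [-0.2, 0.1, -1.0]
width: 0.0159
gripper_force: 30.0
```

```bash
python3 - <<'E'
from h import *
s=ctrl.get_state(); print(s['force'],s['moment'],s['width'])
go([.549,-.199,.0965],Rt(10.2))
p=snap('wrist','w4'); i=p['image'][150:330,260:460,::-1]; i=cv2.resize(i,None,fx=4,fy=4,interpolation=cv2.INTER_CUBIC)[:600]; cv2.imwrite('pics/w4c.png',i);print(i.shape)
E
```

```text
[-0.23881053  0.0884895  -1.03354929] [-0.05021419  0.06714817  0.03792364] 0.015868799007744457
t 10.45 tcp [ 0.5483 -0.1953  0.0945] shift(tool) [-0.0038  0.     -0.002 ] len 0.004
turn [-0.0093 -0.0016  0.0006] deg 0.5
(600, 800, 3)
```

View pics/w4c.png

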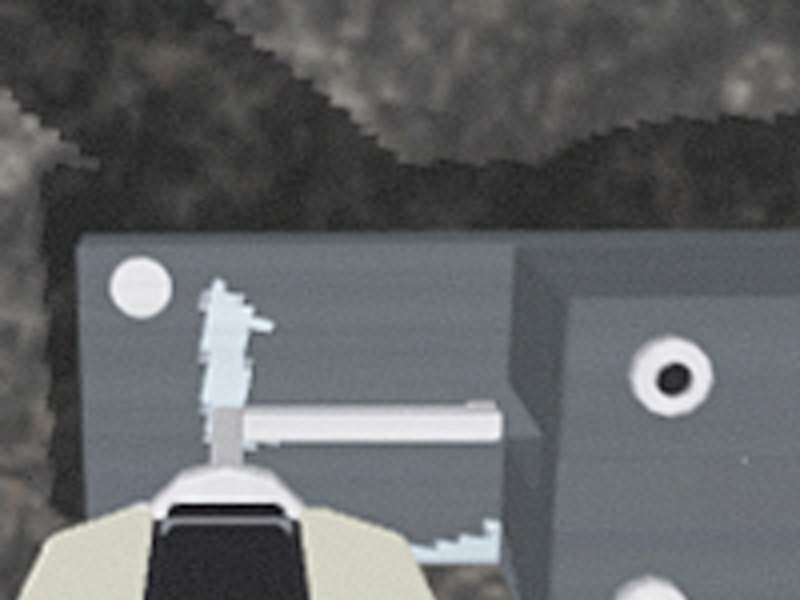

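```bash
python3 - <<'E'
from h import *
w={k:v for k,v in np.load('pics/w4.npz').items()}
f=lambda x,y:(260+(x-1.5)/4,150+(y-1.5)/4)
for yaw in (9.5,10.3):
  a=np.radians(yaw); ex=np.array([np.cos(a),np.sin(a),0]); ey=np.array([-np.sin(a),np.cos(a),0])
  far=bp(w,f(500,563),.0113); near=bp(w,f(505,234),0.0)
  ft=bp(w,f(490,440.5),.037); ftl=bp(w,f(250,441),.037); near0=bp(w,f(85,238),0)
  tb=bp(w,f(570,295),.0553);  # block top near corner
  print(yaw,'slot y from far',(far@ey+.032).round(4),'near',(near@ey-.032).round(4),'blocktop',(tb@ey-.032).round(4),'foot',(ft@ey+.0025).round(4),'footroot',(ftl@ey+.0025).round(4))
  print(' fit mouth y',(np.array([.602,-.189,0])@ey).round(4),'front x: far',(far@ex).round(4),'blocktop',(tb@ex).round(4),'fit',(np.array([.602,-.189,0])@ex).round(4),'foot end',(bp(w,f(500,430),.037)@ex).round(4),'tcp',(np.array([.5483,-.1953,0])@ex).round(4),(np.array([.5483,-.1953,0])@ey).round(4))
  print(' ledge yaw',np.degrees(np.arctan2(*(near-near0)[1::-1])).round(2),'foot yaw',np.degrees(np.arctan2(*(ft-ftl)[1::-1])).round(2))
E
```

```text
9.5 slot y from far -0.2857 near -0.2867 blocktop -0.2858 foot -0.2812 footroot -0.2819
 fit mouth y -0.2858 front x: far 0.5614 blocktop 0.5598 fit 0.5625 foot end 0.5544 tcp 0.5085 -0.2831
 ledge yaw 10.91 foot yaw 10.57
10.3 slot y from far -0.2935 near -0.2945 blocktop -0.2936 foot -0.2888 footroot -0.289
 fit mouth y -0.2936 front x: far 0.5569 blocktop 0.5563 fit 0.5585 foot end 0.5504 tcp 0.5045 -0.2902
 ledge yaw 10.91 foot yaw 10.57
```

Emit:
arm_command --targets '[[[-0.005,0,0,0,0,-0.006,-1],[0,0,0.008,0,0,0,-1],[0,0,0.006,0,0,0,-1],[0,0,0,0,0,0,-1],[0,0,0,0,0,0,-1]]]'

```text
t: 11.12
tcp_pos: [0.5513, -0.202, 0.0837]
ee_rot: [[-0.183, 0.983, -0.004], [0.983, 0.183, -0.002], [-0.002, -0.005, -1.0]]
force: [-1.1, -0.4, -1.1]
width: 0.0157
gripper_force: 30.0
```

Emit:
arm_command --targets '[[[0,0,0.001,0,0,0,-1],[0,0,0,0,0,0,-1]]]'

```text
t: 11.38
tcp_pos: [0.5513, -0.202, 0.0828]
ee_rot: [[-0.183, 0.983, -0.004], [0.983, 0.183, -0.003], [-0.002, -0.004, -1.0]]
force: [1.0, -0.1, -2.3]
width: 0.016
gripper_force: 30.0
```

Emit:
arm_command --targets '[[[0.001,0,0.001,0,0,0,-1],[0,0,0.001,0,0,0,-1],[0,0,0,0,0,0,-1]]]'

```text
t: 11.75
tcp_pos: [0.551, -0.201, 0.0806]
ee_rot: [[-0.183, 0.983, -0.004], [0.983, 0.183, -0.002], [-0.002, -0.005, -1.0]]
force: [-0.9, 0.1, -2.0]
width: 0.0158
gripper_force: 30.0
```

```bash
python3 - <<'E'
from h import *
s=ctrl.get_state(); print(s['tcp_pos'],s['force'])
p=snap('wrist','w5'); i=p['image'][150:330,260:460,::-1]; i=cv2.resize(i,None,fx=4,fy=4,interpolation=cv2.INTER_CUBIC)[:600]; cv2.imwrite('pics/w5c.png',i)
E
```

```text
[ 0.5510151  -0.20097565  0.0805705 ] [-0.89962624  0.05269227 -1.95150174]
```

View pics/w5c.png

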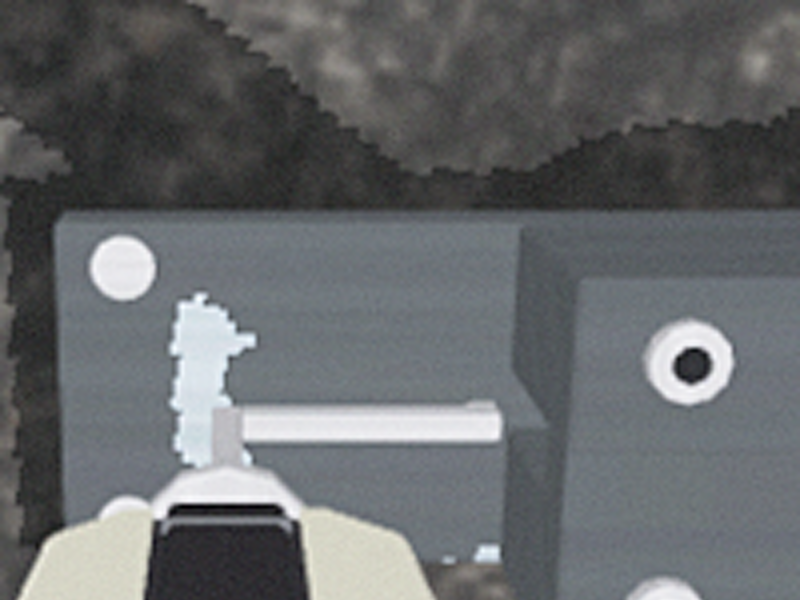

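```bash
python3 - <<'E'
from h import *
w={k:v for k,v in np.load('pics/w5.npz').items()}
f=lambda x,y:(260+(x-1.5)/4,150+(y-1.5)/4)
a=np.radians(10.5); ex=np.array([np.cos(a),np.sin(a),0]); ey=np.array([-np.sin(a),np.cos(a),0])
far=bp(w,f(500,562),.0113); near=bp(w,f(515,212),0.0); near0=bp(w,f(60,214),0)
ft=bp(w,f(490,441),.0231); ftl=bp(w,f(250,442),.0231); tb=bp(w,f(580,278),.0553)
print('slot y',(far@ey+.032).round(4),(near@ey-.032).round(4),(tb@ey-.032).round(4),'foot',(ft@ey+.0025).round(4),(ftl@ey+.0025).round(4))
print('front x',(far@ex).round(4),(tb@ex).round(4),'foot end',(bp(w,f(500,430),.0231)@ex).round(4))
print('yaw',np.degrees(np.arctan2(*(near-near0)[1::-1])).round(2),np.degrees(np.arctan2(*(ft-ftl)[1::-1])).round(2))
E
```

```text
slot y -0.2952 -0.2959 -0.2957 foot -0.2969 -0.2972
front x 0.5552 0.5548 foot end 0.5513
yaw 10.86 10.91
```

Emit:
arm_command --targets '[[[0,0,0.001,0,0,0,-1],[0,0,0,0,0,0,-1],[0,0,0,0,0,0,-1]]]'

```text
t: 12.18
tcp_pos: [0.5511, -0.2011, 0.0797]
ee_rot: [[-0.183, 0.983, -0.004], [0.983, 0.183, -0.003], [-0.002, -0.005, -1.0]]
force: [0.1, -0.6, -1.6]
width: 0.0158
gripper_force: 30.0
```

Emit:
arm_command --targets '[[[0,0,0.001,0,0,0,-1],[0,0,0,0,0,0,-1],[0,0,0,0,0,0,-1]]]'

```text
t: 12.55
tcp_pos: [0.5511, -0.201, 0.0787]
ee_rot: [[-0.183, 0.983, -0.004], [0.983, 0.183, -0.003], [-0.002, -0.005, -1.0]]
force: [0.2, 0.2, -1.0]
width: 0.0162
gripper_force: 30.0
```

Emit:
arm_command --targets '[[[0.0014,0,0.001,0,0,0,-1],[0,0,0,0,0,0,-1],[0,0,0,0,0,0,-1]]]'

```text
t: 12.92
tcp_pos: [0.5508, -0.1997, 0.0777]
ee_rot: [[-0.183, 0.983, -0.004], [0.983, 0.183, -0.003], [-0.002, -0.005, -1.0]]
force: [0.9, 0.6, -1.9]
width: 0.0159
gripper_force: 30.0
```

Emit:
arm_command --targets '[[[0,0,0.0007,0,0,0,-1],[0,0,0,0,0,0,-1]]]'

```text
t: 13.18
tcp_pos: [0.5508, -0.1997, 0.0769]
ee_rot: [[-0.183, 0.983, -0.004], [0.983, 0.183, -0.002], [-0.002, -0.005, -1.0]]
force: [0.3, 0.2, -2.1]
width: 0.0159
gripper_force: 30.0
```

Emit:
arm_command --targets '[[[0,0,0.0007,0,0,0,-1],[0,0,0,0,0,0,-1]]]'

```text
t: 13.42
tcp_pos: [0.5508, -0.1996, 0.0762]
ee_rot: [[-0.183, 0.983, -0.004], [0.983, 0.183, -0.002], [-0.002, -0.005, -1.0]]
force: [-0.8, -0.6, -1.9]
width: 0.0157
gripper_force: 30.0
```

Emit:
arm_command --targets '[[[0,0,0.0007,0,0,0,-1],[0,0,0,0,0,0,-1]]]'

```text
t: 13.68
tcp_pos: [0.5508, -0.1997, 0.0755]
ee_rot: [[-0.183, 0.983, -0.004], [0.983, 0.183, -0.003], [-0.002, -0.005, -1.0]]
force: [0.0, 0.3, -0.8]
width: 0.0159
gripper_force: 30.0
```

Emit:
arm_command --targets '[[[0,0,0.0006,0,0,0,-1],[0,0,0,0,0,0,-1]]]'

```text
t: 13.92
tcp_pos: [0.5508, -0.1997, 0.075]
ee_rot: [[-0.183, 0.983, -0.004], [0.983, 0.183, -0.003], [-0.002, -0.005, -1.0]]
force: [0.3, -0.3, -0.6]
width: 0.0155
gripper_force: 30.0
```

Emit:
arm_command --targets '[[[0,0,0.0006,0,0,0,-1],[0,0,0,0,0,0,-1]]]'

```text
t: 14.18
tcp_pos: [0.5509, -0.1997, 0.0746]
ee_rot: [[-0.183, 0.983, -0.004], [0.983, 0.183, -0.003], [-0.002, -0.004, -1.0]]
force: [-0.7, 0.3, -0.5]
width: 0.0159
gripper_force: 30.0
```

Emit:
arm_command --targets '[[[0,0,0.0007,0,0,0,-1],[0,0,0,0,0,0,-1]]]'

```text
t: 14.42
tcp_pos: [0.551, -0.1998, 0.0745]
ee_rot: [[-0.183, 0.983, -0.004], [0.983, 0.183, -0.003], [-0.002, -0.004, -1.0]]
force: [-3.1, 1.4, 4.7]
width: 0.0158
gripper_force: 30.0
```

Emit:
arm_command --targets '[[[0,0,-0.008,0,0,0,-1],[0,0,-0.01,0,0,0,-1],[0,0,-0.0058,0,0,0,-1],[0,0,0,0,0,0,-1],[0,0,0,0,0,0,-1]]]'

```text
t: 15.05
tcp_pos: [0.5508, -0.1996, 0.0974]
ee_rot: [[-0.183, 0.983, -0.004], [0.983, 0.183, -0.002], [-0.002, -0.005, -1.0]]
force: [-0.1, -0.5, -1.8]
width: 0.0155
gripper_force: 30.0
```

Emit:
arm_command --targets '[[[0,0,0,0,0,0,-1],[0,0,0,0,0,0,-1]]]'

```text
t: 15.3
tcp_pos: [0.5507, -0.1995, 0.0972]
ee_rot: [[-0.183, 0.983, -0.005], [0.983, 0.183, -0.002], [-0.001, -0.005, -1.0]]
force: [-0.1, -0.1, -1.8]
width: 0.0158
gripper_force: 30.0
```

Emit:
arm_command --targets '[[[0,0.002,-0.0004,0,0,0,-1],[0,0.003,0,0,0,0,-1],[0,0.003,0,0,0,0,-1],[0,0,0,0,0,0,-1]]]'

```text
t: 15.8
tcp_pos: [0.5591, -0.1981, 0.0979]
ee_rot: [[-0.183, 0.983, -0.004], [0.983, 0.183, -0.003], [-0.002, -0.004, -1.0]]
force: [-0.3, -0.1, -0.9]
width: 0.0156
gripper_force: 30.0
```

Emit:
arm_command --targets '[[[0,0.002,0,0,0,0,-1],[0,0.002,0,0,0,0,-1],[0,0.002,0,0,0,0,-1],[0,0.002,0,0,0,0,-1],[0,0,0,0,0,0,-1]]]'

```text
t: 16.42
tcp_pos: [0.5668, -0.1966, 0.0978]
ee_rot: [[-0.183, 0.983, -0.004], [0.983, 0.183, -0.003], [-0.002, -0.005, -1.0]]
force: [-0.8, -0.2, -1.7]
width: 0.0154
gripper_force: 30.0
```

Emit:
arm_command --targets '[[[0,0.002,0,0,0,0,-1],[0,0.002,0,0,0,0,-1],[0,0.002,0,0,0,0,-1],[0,0.002,0,0,0,0,-1]]]'

```text
t: 16.92
tcp_pos: [0.5747, -0.1952, 0.0978]
ee_rot: [[-0.183, 0.983, -0.004], [0.983, 0.183, -0.003], [-0.002, -0.004, -1.0]]
force: [-0.3, -0.4, -0.8]
width: 0.0158
gripper_force: 30.0
```

Emit:
arm_command --targets '[[[0,0.002,0,0,0,0,-1],[0,0.002,0,0,0,0,-1],[0,0.002,0,0,0,0,-1],[0,0.002,0,0,0,0,-1]]]'

```text
t: 17.42
tcp_pos: [0.5825, -0.1938, 0.0978]
ee_rot: [[-0.183, 0.983, -0.004], [0.983, 0.183, -0.003], [-0.002, -0.005, -1.0]]
force: [-0.3, 0.7, -1.4]
width: 0.016
gripper_force: 30.0
```

Emit:
arm_command --targets '[[[0,0.002,0,0,0,0,-1],[0,0.002,0,0,0,0,-1],[0,0.002,0,0,0,0,-1],[0,0.001,0,0,0,0,-1]]]'

```text
t: 17.92
tcp_pos: [0.5894, -0.1925, 0.0977]
ee_rot: [[-0.183, 0.983, -0.004], [0.983, 0.183, -0.003], [-0.002, -0.005, -1.0]]
force: [0.8, 0.2, -1.8]
width: 0.0156
gripper_force: 30.0
```

Emit:
arm_command --targets '[[[0,0.002,0,0,0,0,-1],[0,0.002,0,0,0,0,-1],[0,0.0015,0,0,0,0,-1],[0,0,0,0,0,0,-1]]]'

```text
t: 18.42
tcp_pos: [0.5948, -0.1914, 0.0977]
ee_rot: [[-0.183, 0.983, -0.004], [0.983, 0.183, -0.003], [-0.002, -0.005, -1.0]]
force: [0.2, -0.4, -1.1]
width: 0.0162
gripper_force: 30.0
```

Emit:
arm_command --targets '[[[0,0,0.0015,0,0,0,-1],[0,0,0.0015,0,0,0,-1],[0,0,0.0005,0,0,0,-1],[0,0,0,0,0,0,-1]]]'

```text
t: 18.92
tcp_pos: [0.5946, -0.1915, 0.0941]
ee_rot: [[-0.183, 0.983, -0.004], [0.983, 0.183, -0.002], [-0.002, -0.005, -1.0]]
force: [0.1, 0.5, -1.7]
width: 0.0161
gripper_force: 30.0
```

Emit:
arm_command --targets '[[[0,0,0.0006,0,0,0,-1],[0,0,0,0,0,0,-1]]]'

```text
t: 19.18
tcp_pos: [0.5947, -0.1915, 0.0936]
ee_rot: [[-0.183, 0.983, -0.004], [0.983, 0.183, -0.003], [-0.002, -0.005, -1.0]]
force: [-0.7, -0.1, -2.1]
width: 0.0156
gripper_force: 30.0
```

Emit:
arm_command --targets '[[[0,0,0.0007,0,0,0,-1],[0,0,0,0,0,0,-1]]]'

```text
t: 19.42
tcp_pos: [0.5948, -0.1915, 0.0931]
ee_rot: [[-0.183, 0.983, -0.004], [0.983, 0.183, -0.003], [-0.002, -0.004, -1.0]]
force: [0.2, 0.0, 0.4]
width: 0.0155
gripper_force: 30.0
```

Emit:
arm_command --targets '[[[0,0,0.0003,0,0,0,-1],[0,0,0,0,0,0,-1]]]'

```text
t: 19.68
tcp_pos: [0.5948, -0.1916, 0.093]
ee_rot: [[-0.183, 0.983, -0.004], [0.983, 0.183, -0.003], [-0.002, -0.004, -1.0]]
force: [-1.6, 0.2, 3.1]
width: 0.0159
gripper_force: 30.0
```

Emit:
arm_command --targets '[[[0,0,-0.0004,0,0,0,-1],[0,-0.0015,0,0,0,0,-1],[0,-0.0015,0,0,0,0,-1],[0,-0.0015,0,0,0,0,-1]]]'

```text
t: 20.18
tcp_pos: [0.5902, -0.1923, 0.093]
ee_rot: [[-0.183, 0.983, -0.004], [0.983, 0.183, -0.003], [-0.002, -0.004, -1.0]]
force: [1.0, 0.9, 0.2]
width: 0.0156
gripper_force: 30.0
```

Emit:
arm_command --targets '[[[0,-0.0015,0,0,0,0,-1],[0,-0.0015,0,0,0,0,-1],[0,-0.0015,0,0,0,0,-1]]]'

```text
t: 20.55
tcp_pos: [0.5866, -0.1931, 0.0937]
ee_rot: [[-0.183, 0.983, -0.002], [0.983, 0.183, -0.003], [-0.002, -0.003, -1.0]]
force: [5.7, 1.4, 1.0]
width: 0.0158
gripper_force: 30.0
```

Emit:
arm_command --targets '[[[0,-0.001,0.0005,0,0,0,-1],[0,-0.001,0.0003,0,0,0,-1]]]'

```text
t: 20.8
tcp_pos: [0.5855, -0.1934, 0.0936]
ee_rot: [[-0.183, 0.983, -0.0], [0.983, 0.183, -0.003], [-0.003, -0.001, -1.0]]
force: [7.3, 2.5, 3.0]
width: 0.016
gripper_force: 30.0
```

Emit:
arm_command --targets '[[[0,0,-0.0004,0,0,0,-1],[0,0,0,0,0,0,-1]]]'

```text
t: 21.05
tcp_pos: [0.5851, -0.1934, 0.0937]
ee_rot: [[-0.183, 0.983, -0.001], [0.983, 0.183, -0.003], [-0.003, -0.002, -1.0]]
force: [5.8, 2.2, 1.0]
width: 0.0161
gripper_force: 30.0
```

Emit:
arm_command --targets '[[[0,-0.0005,0,0,0,0,-1],[0,-0.0005,0,0,0,0,-1]]]'

```text
t: 21.3
tcp_pos: [0.5842, -0.1936, 0.0937]
ee_rot: [[-0.183, 0.983, -0.001], [0.983, 0.183, -0.003], [-0.003, -0.002, -1.0]]
force: [6.3, 2.3, 1.2]
width: 0.0158
gripper_force: 30.0
```

Emit:
arm_command --targets '[[[0,-0.0007,0,0,0,0,-1],[0,-0.0007,0,0,0,0,-1],[0,-0.0007,0,0,0,0,-1],[0,-0.0007,0,0,0,0,-1]]]'

```text
t: 21.8
tcp_pos: [0.5815, -0.1941, 0.0937]
ee_rot: [[-0.183, 0.983, -0.001], [0.983, 0.183, -0.003], [-0.003, -0.002, -1.0]]
force: [5.9, 1.5, 0.6]
width: 0.0157
gripper_force: 30.0
```

Emit:
arm_command --targets '[[[0,-0.001,0,0,0,0,-1],[0,-0.001,0,0,0,0,-1],[0,-0.001,0,0,0,0,-1],[0,-0.001,0,0,0,0,-1]]]'

```text
t: 22.3
tcp_pos: [0.5775, -0.1948, 0.0937]
ee_rot: [[-0.183, 0.983, -0.001], [0.983, 0.183, -0.003], [-0.003, -0.002, -1.0]]
force: [6.5, 3.0, 0.6]
width: 0.016
gripper_force: 30.0
```

Emit:
arm_command --targets '[[[0,-0.001,0,0,0,0,-1],[0,-0.001,0,0,0,0,-1],[0,-0.001,0,0,0,0,-1],[0,-0.001,0,0,0,0,-1]]]'

```text
t: 22.8
tcp_pos: [0.5723, -0.1958, 0.093]
ee_rot: [[-0.183, 0.983, -0.004], [0.983, 0.183, -0.003], [-0.002, -0.004, -1.0]]
force: [1.9, 1.6, 1.5]
width: 0.0157
gripper_force: 30.0
```

Emit:
arm_command --targets '[[[0,-0.0015,0,0,0,0,-1],[0,-0.0015,0,0,0,0,-1],[0,-0.0015,0,0,0,0,-1],[0,-0.0015,0,0,0,0,-1]]]'

```text
t: 23.3
tcp_pos: [0.5665, -0.1969, 0.0929]
ee_rot: [[-0.183, 0.983, -0.004], [0.983, 0.183, -0.003], [-0.002, -0.004, -1.0]]
force: [4.1, 0.3, 3.5]
width: 0.0158
gripper_force: 30.0
```

Emit:
arm_command --targets '[[[0,-0.0015,0,0,0,0,-1],[0,-0.0015,0,0,0,0,-1],[0,-0.0015,0,0,0,0,-1],[0,-0.0015,0,0,0,0,-1]]]'

```text
t: 23.8
tcp_pos: [0.5605, -0.1979, 0.0929]
ee_rot: [[-0.183, 0.983, -0.004], [0.983, 0.183, -0.003], [-0.002, -0.004, -1.0]]
force: [4.0, -0.6, 3.7]
width: 0.0157
gripper_force: 30.0
```

Emit:
arm_command --targets '[[[0,-0.0015,-0.0003,0,0,0,-1],[0,-0.0015,0,0,0,0,-1],[0,-0.0015,0,0,0,0,-1],[0,-0.0015,0,0,0,0,-1]]]'

```text
t: 24.3
tcp_pos: [0.5544, -0.199, 0.093]
ee_rot: [[-0.183, 0.983, -0.004], [0.983, 0.183, -0.002], [-0.002, -0.005, -1.0]]
force: [2.9, -0.9, 2.5]
width: 0.016
gripper_force: 30.0
```

Emit:
arm_command --targets '[[[0,-0.0015,0,0,0,0,-1],[0,-0.0015,0,0,0,0,-1],[0,-0.0015,0,0,0,0,-1],[0,-0.0015,0,0,0,0,-1]]]'

```text
t: 24.8
tcp_pos: [0.5484, -0.2001, 0.093]
ee_rot: [[-0.183, 0.983, -0.004], [0.983, 0.183, -0.002], [-0.002, -0.005, -1.0]]
force: [3.2, 1.2, 1.6]
width: 0.0157
gripper_force: 30.0
```

```bash
python3 - <<'E'
from h import *
s=ctrl.get_state(); print(s['tcp_pos'],s['force'])
p=snap('wrist','w6'); i=p['image'][150:330,260:460,::-1]; i=cv2.resize(i,None,fx=4,fy=4,interpolation=cv2.INTER_CUBIC)[:600]; cv2.imwrite('pics/w6c.png',i)
E
```

```text
[ 0.54841405 -0.20005075  0.09299478] [3.18130157 1.17970304 1.61044333]
```

View pics/w6c.png

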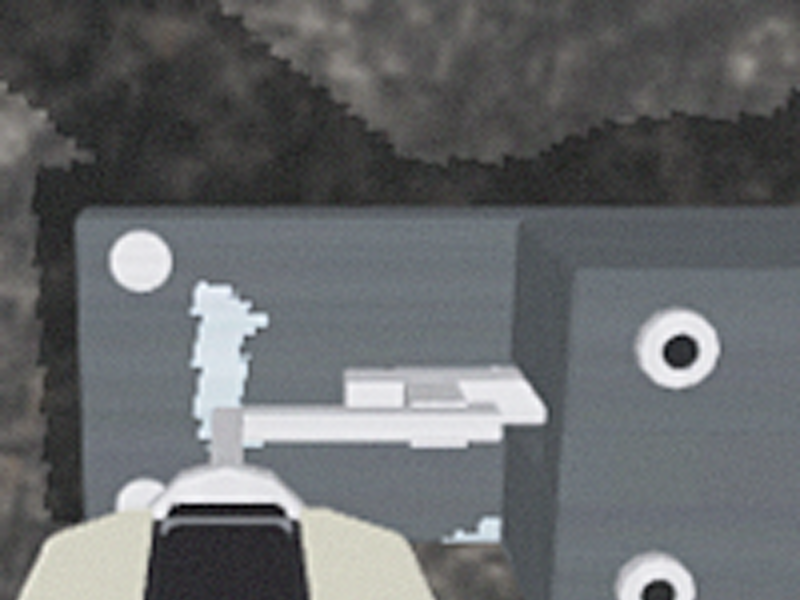

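The picture shows the key's front half out on the ledge at (345–465, 385), with the foot over the puller block at (405–465) and the tip behind it. Continuing the draw.

Emit:
arm_command --targets '[[[0,-0.0018,0,0,0,0,-1],[0,-0.002,0,0,0,0,-1],[0,-0.002,0,0,0,0,-1],[0,-0.002,0,0,0,0,-1],[0,-0.002,0,0,0,0,-1]]]'

```text
t: 25.48
tcp_pos: [0.5387, -0.2018, 0.0931]
ee_rot: [[-0.183, 0.983, -0.004], [0.983, 0.183, -0.002], [-0.002, -0.005, -1.0]]
force: [2.0, -0.3, 0.6]
width: 0.0159
gripper_force: 30.0
```

Emit:
arm_command --targets '[[[0,-0.002,0,0,0,0,-1],[0,-0.002,0,0,0,0,-1],[0,-0.002,0,0,0,0,-1],[0,-0.002,0,0,0,0,-1],[0,-0.002,0,0,0,0,-1]]]'

```text
t: 26.1
tcp_pos: [0.5289, -0.2036, 0.093]
ee_rot: [[-0.183, 0.983, -0.005], [0.983, 0.183, -0.002], [-0.002, -0.005, -1.0]]
force: [1.5, 0.3, -0.0]
width: 0.016
gripper_force: 30.0
```

Emit:
arm_command --targets '[[[0,-0.002,0,0,0,0,-1],[0,-0.002,0,0,0,0,-1],[0,-0.002,0,0,0,0,-1],[0,-0.002,0,0,0,0,-1],[0,-0.002,0,0,0,0,-1]]]'

```text
t: 26.72
tcp_pos: [0.519, -0.2055, 0.0931]
ee_rot: [[-0.183, 0.983, -0.005], [0.983, 0.183, -0.002], [-0.002, -0.005, -1.0]]
force: [1.3, 0.7, -1.4]
width: 0.0158
gripper_force: 30.0
```

Emit:
arm_command --targets '[[[0,-0.002,0,0,0,0,-1],[0,-0.002,0,0,0,0,-1],[0,-0.0015,0,0,0,0,-1],[0,0,0,0,0,0,-1],[0,0,0,0,0,0,-1]]]'

```text
t: 27.35
tcp_pos: [0.5139, -0.2065, 0.0933]
ee_rot: [[-0.183, 0.983, -0.004], [0.983, 0.183, -0.003], [-0.002, -0.005, -1.0]]
force: [-1.5, 0.1, -1.3]
width: 0.0161
gripper_force: 30.0
```

```bash
python3 - <<'E'
from h import *
p=snap('wrist','w7'); i=p['image'][150:330,260:460,::-1]; i=cv2.resize(i,None,fx=4,fy=4,interpolation=cv2.INTER_CUBIC)[:600]; cv2.imwrite('pics/w7c.png',i)
E
```

```text
(no output)
```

View pics/w7c.png

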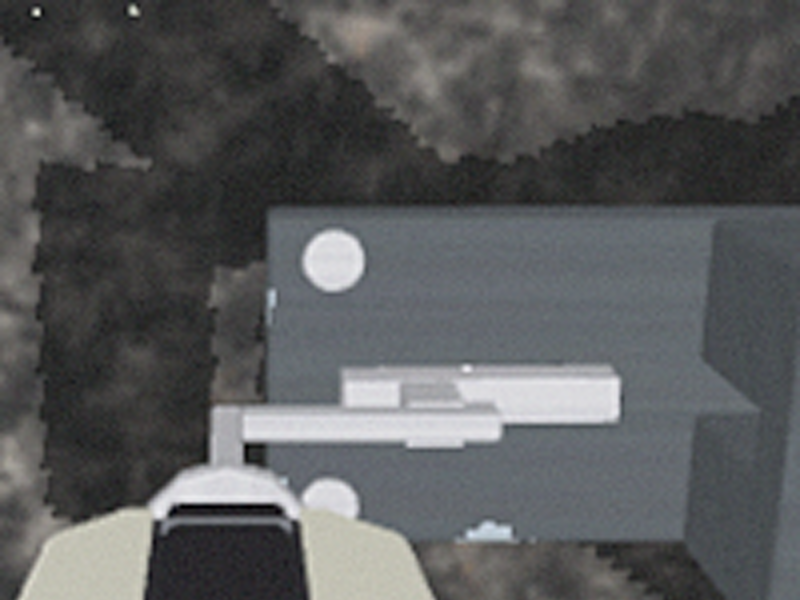

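The key is wholly on the ledge, its tail at (620,395) about 13 mm before the mouth at (690). Next I lift the pick and return it.

Emit:
arm_command --targets '[[[0,0.0006,0,0,0,0,-1],[0,0,-0.006,0,0,0,-1],[0,0,-0.02,0,0,0,-1],[0,0,-0.03,0,0,0,-1],[0,0,-0.021,0,0,0,-1]]]'

```text
t: 28.02
tcp_pos: [0.5158, -0.2067, 0.1737]
ee_rot: [[-0.183, 0.983, -0.001], [0.983, 0.183, -0.004], [-0.004, -0.002, -1.0]]
force: [0.7, 0.7, -1.3]
width: 0.0156
gripper_force: 30.0
```

Emit:
arm_command --targets '[[[0.03,0.0025,0,0,0,0,-1],[0.055,0.0042,0,0,0,0,-1],[0.055,0.0042,0,0,0,0,-1],[0.055,0.0042,0,0,0,0,-1],[0.055,0.0042,0,0,0,0,-1]]]'

```text
t: 28.65
tcp_pos: [0.4884, 0.0447, 0.1718]
ee_rot: [[-0.182, 0.983, -0.001], [0.983, 0.182, -0.003], [-0.002, -0.002, -1.0]]
force: [0.8, 0.4, -1.0]
width: 0.0156
gripper_force: 30.0
```

Emit:
arm_command --targets '[[[0.055,0.0042,0,0,0,0,-1],[0.03,0.002,0,0,0,0.018,-1],[0.0148,0.001,0,0,0,0,-1],[0,0,0,0,0,0,-1],[0,0,0,0,0,0,-1]]]'

```text
t: 29.28
tcp_pos: [0.4776, 0.1415, 0.1698]
ee_rot: [[-0.164, 0.986, -0.004], [0.986, 0.164, -0.003], [-0.002, -0.004, -1.0]]
force: [-0.5, -0.1, -1.5]
width: 0.016
gripper_force: 30.0
```

```bash
python3 - <<'E'
from h import *
go([.4739,.1417,.12],Rt(9.5))
E
```

```text
t 29.27 tcp [0.4776 0.1415 0.1698] shift(tool) [ 0.0009 -0.0034  0.0499] len 0.05
turn [-0.0043  0.0024 -0.0007] deg 0.3
```

Emit:
arm_command --targets '[[[0.0006,-0.0032,0.005,0,0,0,-1],[0,0,0.015,0,0,0,-1],[0,0,0.012,0,0,0,-1],[0,0,0.006,0,0,0,-1],[0,0,0,0,0,0,-1]]]'

```text
t: 29.9
tcp_pos: [0.4733, 0.1424, 0.1307]
ee_rot: [[-0.165, 0.986, -0.006], [0.986, 0.165, -0.003], [-0.002, -0.006, -1.0]]
force: [0.5, 0.3, -2.1]
width: 0.0159
gripper_force: 30.0
```

```bash
python3 - <<'E'
from h import *
go([.4739,.1417,.084],Rt(9.5)); print(ctrl.get_state()['force'])
E
```

```text
t 29.9 tcp [0.4733 0.1424 0.1307] shift(tool) [-0.0007  0.0008  0.0467] len 0.047
turn [-0.0061  0.0019 -0.0001] deg 0.4
[ 0.5081319   0.2835606  -2.13827276]
```

Emit:
arm_command --targets '[[[-0.0006,0.0006,0.006,0,0,0,-1],[0,0,0.012,0,0,0,-1],[0,0,0.015,0,0,0,-1],[0,0,0.009,0,0,0,-1],[0,0,0,0,0,0,-1]]]'

```text
t: 30.52
tcp_pos: [0.4733, 0.1418, 0.0882]
ee_rot: [[-0.165, 0.986, -0.007], [0.986, 0.165, -0.003], [-0.002, -0.007, -1.0]]
force: [-0.2, -0.2, -0.4]
width: 0.0159
gripper_force: 30.0
```

Emit:
arm_command --targets '[[[0,0,0.002,0,0,0,-1],[0,0,0.001,0,0,0,-1],[0,0,0,0,0,0,-1]]]'

```text
t: 30.9
tcp_pos: [0.4746, 0.142, 0.0869]
ee_rot: [[-0.165, 0.986, -0.004], [0.986, 0.165, -0.002], [-0.002, -0.004, -1.0]]
force: [-0.7, 0.3, -2.3]
width: 0.016
gripper_force: 30.0
```

Emit:
arm_command --targets '[[[0,0,0.002,0,0,0,-1],[0,0,0.0015,0,0,0,-1],[0,0,0,0,0,0,-1]]]'

```text
t: 31.28
tcp_pos: [0.4741, 0.1419, 0.0828]
ee_rot: [[-0.165, 0.986, -0.005], [0.986, 0.165, -0.003], [-0.002, -0.005, -1.0]]
force: [0.9, -0.1, -0.9]
width: 0.0159
gripper_force: 30.0
```

Emit:
arm_command --targets '[[[0,0,0.001,0,0,0,-1],[0,0,0,0,0,0,-1]]]'

```text
t: 31.52
tcp_pos: [0.4744, 0.1419, 0.0822]
ee_rot: [[-0.165, 0.986, -0.004], [0.986, 0.165, -0.003], [-0.002, -0.004, -1.0]]
force: [-0.1, -0.5, -0.4]
width: 0.0159
gripper_force: 30.0
```

At the original height; open and retreat upward.

Emit:
arm_command --targets '[[[0,0,0,0,0,0,1],[0,0,0,0,0,0,1],[0,0,0,0,0,0,1],[0,0,0,0,0,0,1],[0,0,0,0,0,0,1]]]'

```text
t: 32.15
tcp_pos: [0.4743, 0.1419, 0.0821]
ee_rot: [[-0.165, 0.986, -0.004], [0.986, 0.165, -0.003], [-0.002, -0.005, -1.0]]
force: [-0.1, -1.2, 0.1]
width: 0.0608
gripper_force: 0.0
```

Emit:
arm_command --targets '[[[0,0,0,0,0,0,1],[0,0,0,0,0,0,1],[0,0,0,0,0,0,1],[0,0,0,0,0,0,1],[0,0,0,0,0,0,1]]]'

```text
t: 32.78
tcp_pos: [0.4743, 0.1419, 0.0821]
ee_rot: [[-0.165, 0.986, -0.004], [0.986, 0.165, -0.003], [-0.002, -0.005, -1.0]]
force: [1.1, 1.1, -0.1]
width: 0.0932
gripper_force: 0.0
```

Emit:
arm_command --targets '[[[0,0,-0.01,0,0,0,1],[0,0,-0.03,0,0,0,1],[0,0,-0.03,0,0,0,1],[0,0,-0.03,0,0,0,1],[0,0,0,0,0,0,1]]]'

```text
t: 33.4
tcp_pos: [0.4768, 0.1426, 0.1857]
ee_rot: [[-0.165, 0.986, 0.002], [0.986, 0.165, -0.001], [-0.002, 0.002, -1.0]]
force: [-0.5, 0.0, -0.3]
width: 0.0929
gripper_force: 0.0
```

```bash
python3 - <<'E'
from h import *
p=snap('wrist'); q=snap('top')
f=lambda i:cv2.resize(i,(400,400),interpolation=cv2.INTER_CUBIC)
cv2.imwrite('pics/end.png',np.hstack([f(p['image'][170:330,260:420,::-1]),f(q['image'][120:280,370:530,::-1])]))
print(ctrl.get_state()['width'])
for l in ['hook_pick']: print(l,[(np.round(b['location'],4).tolist(),round(b['score'],2)) for b in ctrl.boxes_of(p,l)])
print([(np.round(b['location'],4).tolist(),round(b['score'],2)) for b in ctrl.boxes_of(q,'slot_key')])
E
```

```text
0.09252941375369428
hook_pick [([0.4726, 0.1498, 0.1241], 0.96), ([0.659, -0.0706, 0.0096], 0.61)]
[([0.5596, -0.1984, 0.0235], 0.56)]
```

View pics/end.png

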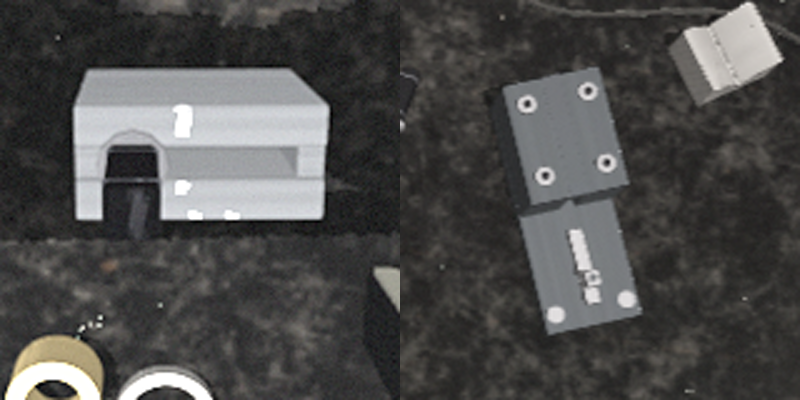

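The picture shows the pick hanging upright and seated in its stand (left half, 130,190). The key lies straight on the ledge, clear of the mouth (right half, 585,265).

```bash
python3 -c "
from plant import ctrl
print(ctrl.sign_off())"
```

```text
the job is handed in; nothing more can be done
None
```

The job is handed in: the key lies flat and wholly out on the ledge, about 13 mm clear of the mouth, the pick hangs upright back in its stand, and the gripper is open and clear; the sign-off returned no verdict.

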